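# Set a wheel axle against the stop of the runout gauge and lower the dial

### The arm

A 6-joint arm with a two-finger parallel gripper is mounted at the origin on the work surface. World frame = base frame: x ahead of the robot, y to its left, z up, the work surface at z = 0. Lengths are in mm, angles in degrees, forces in N, time in s.
With the tool pointing down it reaches from about 350 to 850 mm from the base axis. Payload 8.1 kg.
Tool frame: the origin (TCP) lies midway between the tips of the shut fingers; the grasp point (between the pads) lies 19 mm behind it; z points along the fingers, y is the line along which they close (so a half turn about z gives the same grasp; the last joint's range is limited). The gripper opens to 85 mm and grips with 20 to 120 N. Pads are 22 mm wide; open, the fingers measure 114 mm over their backs; the gripper's body (76 mm by 85 mm) begins 54 mm behind the grasp point. The pads swing forward as they close: fully open they stand 13 mm farther back than shut.
Start: joints at [-81.039, 7.471, 85.268, -0, 87.261, -4.893], TCP at [143.691, -582.545, 231.292] pointing down, gripper open.
Joint ranges: [-169.43, 169.43], [-51.17, 129.36], [1.28, 143.12], [-76.62, 256.62], [0, 156.53], [-152.29, 152.29]. Speed limits (degrees/s): [136.94, 136.94, 159.86, 180, 180, 180].

### API

Orientations are given as [roll, pitch, yaw] about the fixed x, y, z axes, in that order (R = Rz(yaw) Ry(pitch) Rx(roll)).
In Python, from bench import sense, snapshot, order, finder gives the robot as it stands.
- The arm moves only by the tool send_rows, never from a script. Its argument "steps" is a list of rows, each a list of 2 entries, a list of its own where there are three numbers: the shift along the world's x, y, z in units of 30 mm (1.0 is 30 mm), then the turn, a rotation vector about the world's x, y, z in rad. In form: [[[dx, dy, dz], [wx, wy, wz]], ...]. A call has 1 to 10 rows; each row is the pose to reach, as a shift and turn from the pose commanded when the call began; what a row does not reach only later rows make up. A row lasts 1/8 s, in which the tool goes at most 62.5 mm and 10.7 degrees, less where a joint would pass 70% of its speed; a pose out of reach is approached as far as the arm can. A call with a gripper value outside its range is refused whole. "fingers" is the closure, from 0 (fully open) to 1 (shut), set as the call begins (left out, the last holds). The fingers move at their own pace and stop on an object; "squeeze" is the grip in N (left out, the last holds). Time passes only in rows, so rows that repeat a pose let the fingers close. It gives the time, the measured TCP pose, the force, the opening and the grip force at its end, in the units of the state.
- sense(): the state, without advancing time (a new reading comes with each control period).
- snapshot(name): name is "scene" or "side" or "wrist"; returns a dict with "img" (384x512x3 uint8, red, green, blue), "K" (3x3 intrinsics, pixels), "pose" (4x4, takes a point from camera to world coordinates). Camera axes: x right, y up, looking along -z (the intrinsics and any distortion apply to the point x, -y, -z); pixel columns grow to the right and rows downward; lengths in mm; the calibration is good to about 2 mm. A picture is of the moment at which its call begins. There is no depth.
- order.hand_in(): hands the job in; it is judged then, once.
Trained networks look in the newest picture that a camera, given by its name, has taken for a name from the list of things; names that differ only in an ending like _2 or _b are one class to them, and where a whole thing is asked for, a point or a joint stands for the part that bears it (a point fixed in the world has none). Each returns a list of dicts, best first, with "confidence" (0 to 1); they miss things now and then, are a little off and sometimes report something else, mostly with a low value. They report only what shows in the picture. A call takes as long as a camera call. They do not tell look-alikes from the thing itself.
- finder.find_in(label, camera): "box" ([left, top, width, height] as shares, 0 to 1, of the picture: columns of its width, rows of its height, round what is visible of it).
- finder.trace(label, camera): "mask" (384x512 bool, what is visible of it) and "box" ([left, top, width, height] as shares, 0 to 1, of the picture: columns of its width, rows of its height, round what is visible of it).
- finder.pinpoint(label, camera): "at" ([column, row] as shares, 0 to 1, of the picture: columns of its width, rows of its height: a listed point, or the origin of a listed thing).
The state is a dict: "time": time; "joint_pos": joint angles; "qd": joint speeds; "joint_efforts": joint torques, N m; "tool_pos": TCP position; "tcp_rot": TCP orientation; "ft_force": force on the tool from outside, world axes, zero at the start; "wrist_torque": the same for the moment, N m; "finger_gap": finger opening in mm; "grip_force": force on a finger pad.
Only numpy, scipy, OpenCV 4.12 (cv2) and the standard library are available. Lean on these libraries where they do the work, as an engineer would, in place of code of your own. Each camera call takes 0.05 s, during which the arm holds its last target. There are 200 camera calls.

### The job

Get the wheel axle ready for its runout check: slide it along the V-blocks by pushing on its head until its far end touches the end stop, without shoving the stop off its setting. Then swing the dial indicator arm over by its red knob and lower it gently, fully down, so that the plunger bears on the axle. Keep the axle lying in the V-blocks, leave the other things on the bench alone, and let go of everything at the end.

Things in the scene. Friction and masses are not known exactly. Their poses are not given: they have to be found in the camera images.
- fixture: Runout gauge fixed on the bench: blue base plate (x -50 to +100, y -185 to +185, 16 mm thick) with two dark steel V-blocks, aluminium end stop, grey hinge bracket and indicator arm. Origin: on the bench under the groove, midway between the V-blocks. z up, y along the groove towards the stop, x away from the robot.
- groove_mid (a point): Point on the axis of an axle lying in the groove, midway between the V-blocks, 52 mm above the bench; axes as the fixture's. The V-blocks are 60 mm wide (x), 34 mm long (y), centred at y = -50 and +50 mm from here, tops 56 mm above the bench; 90 degree V, 36 mm wide, 18 mm deep.
- axle: Steel motorcycle wheel axle, loose (0.3 to 0.55 kg), lying in both V-blocks: shaft 20 mm diameter, 200 mm long including its head. Origin on its axis at mid-length; its y runs from the head (-100 mm) to the dark threaded end (+100 mm), the same way as the fixture's y. It needs roughly 1.5 to 5 N to slide along the groove.
- axle_head (a point): Centre of the outer face of the axle's head, 52 mm above the bench: the place to push, along the fixture's +y. The head is a flat-sided block 34 mm wide (x), 20 mm high (z), 12 mm thick (y), outside the near V-block; the base plate's top is 36 mm below this point.
- axle_tip (a point): Centre of the flat threaded end face of the axle.
- stop_face (a point): Centre of the stop's steel button (18 mm diameter), 52 mm above the bench, looking to the fixture's -y; axes as the fixture's. Home = axle_tip at this point. The stop is an aluminium angle 44 mm wide, 50 mm high, held by a thumbscrew: it slips along the groove if pushed with more than about 22 N. Its setting varies; the axle starts 14 to 61 mm short of it.
- gauge_knob (a point): Centre of the red ball knob, 24 mm diameter, at the free end of the indicator arm, 140 mm from the hinge axis. The 46 mm of arm next to the knob is an 8 mm round rod; otherwise the knob is free all round. With the arm down its centre is 95 mm above the bench at fixture x = -72, y = 0 mm.
- gauge_hinge (a point): Centre of the arm's hinge, 95 mm above the bench at fixture x = +68, y = 0 mm, between bracket cheeks 111 mm high (x 52 to 92, y -25 to 25); axis along the groove. On the arm 68 mm from the hinge stands the black dial (57 mm diameter, 20 mm thick), up to 80 mm above the arm line when down; the plunger hangs 37 mm below it.
- gauge_arm (a joint): Indicator arm angle, rad: 0 = fully down on its hard stop, level, knob towards the robot beyond the axle; grows as the arm swings up; 1.57 = upright; starts parked leaning back, away from the robot, at 1.65 to 1.9 (limit 1.95). Stiff hinge: the arm stays where it is left and needs about 1 to 4 N at the knob.
- gauge_tip (a joint): Travel of the dial's spring plunger, m: 0 = fully out, grows as it is pushed in, at most 0.010. With the arm fully down on the axle it reads about 0.0035 (1.4 N).
- lube: Bystander: black bottle with yellow label and red cap, 56 mm diameter, 170 mm tall, standing on the bench on the robot's left. Origin at the centre of its underside.
- bearing: Bystander: wheel bearing, steel ring 42 mm outside, 20 mm inside, 12 mm high, lying on the bench. Origin at the centre of its underside.
- spanner: Bystander: open-ended spanner about 190 mm long lying on the bench on the robot's right. Origin near its middle, on the underside.
Mind the look-alikes: they are no part of the job. Of the things shaped like the axle, the steel one is meant.

How it is judged:
By the outcome, as a careful person would: the job done as asked, in the order asked, and still so for the second after the job is handed in, with the robot touching nothing.
It also fails if it takes over 58 s, if anything falls off the work surface, if the arm or the gripper's body presses on something with over 40 N, if the wrist force passes 120 N, or if a joint passes its speed limit or range.

## Working session

There is one attempt and no reset: what is moved stays moved. The work goes in short steps, Python scripts to look and compute and a tool call to move; the robot and the scene stay as the last step left them, time stands still between calls to the robot, and variables do not carry over. Pictures are saved under pics/ and viewed, at most 10 in all, crops included, and the job is handed in when it is done.

Besides the shell and the picture viewer there is one more tool, called after "Emit:" as name(argument=value, ...) on one line, values as JSON. send_rows: Moves the arm, as the interface text tells. Its arguments: {"type":"object","properties":{"steps":{"type":"array"},"fingers":{"type":"number"},"squeeze":{"type":"number"}},"required":["steps"]}

```bash
mkdir -p pics
cat > h.py <<'E'
import numpy as np,cv2
from bench import sense,snapshot,order,finder
def ray(s,at):
    u=np.array([at[0]*512,at[1]*384,1.]); d=np.linalg.inv(s["K"])@u
    d=np.array([d[0],-d[1],-d[2]]); P=np.array(s["pose"]); d=P[:3,:3]@d
    return P[:3,3],d/np.linalg.norm(d)
def atz(s,at,z):
    o,d=ray(s,at); return o+d*(z-o[2])/d[2]
def tri(r):
    A=np.zeros((3,3));b=np.zeros(3)
    for o,d in r:
        M=np.eye(3)-np.outer(d,d);A+=M;b+=M@o
    p=np.linalg.solve(A,b); return p,[np.linalg.norm((np.eye(3)-np.outer(d,d))@(p-o)) for o,d in r]
def save(s,n): cv2.imwrite(f"pics/{n}.png",cv2.cvtColor(s["img"],cv2.COLOR_RGB2BGR))
def proj(s,p):
    P=np.linalg.inv(s["pose"]);q=P[:3,:3]@p+P[:3,3]; v=s["K"]@np.array([q[0],-q[1],-q[2]]);return v[:2]/v[2]
E
python3 - <<'E'
from h import *
np.set_printoptions(precision=1,suppress=True)
S={}
for c in("scene","side"):
    s=S[c]=snapshot(c);save(s,c+"0");print(c,np.array(s["pose"]),s["K"][0,0])
R={}
for l,z in dict(groove_mid=52,axle_head=52,axle_tip=52,stop_face=52,gauge_knob=None,gauge_hinge=95,fixture=0,axle=52,lube=0).items():
    for c in S:
        for f in finder.pinpoint(l,c)[:2]:
            a=f["at"];R.setdefault(l,{}).setdefault(c,ray(S[c],a))
            print(l,c,round(f["confidence"],2),np.array([a[0]*512,a[1]*384]),atz(S[c],a,z) if z is not None else "")
    if len(R.get(l,{}))==2: p,e=tri(R[l].values());print("  tri",p,e[0])
print(sense())
E
```

```text
scene [[   0.8   -0.4    0.4 1050. ]
 [   0.5    0.6   -0.6 -909. ]
 [   0.     0.7    0.7 1127.8]
 [   0.     0.     0.     1. ]] 402.96951786429935
side [[  -0.9    0.3   -0.3   19.7]
 [  -0.4   -0.5    0.7 1114.4]
 [   0.     0.8    0.6 1057.5]
 [   0.     0.     0.     1. ]] 420.97047063292206
groove_mid scene 0.6 [253.8 189.1] [494.9 -13.6  52. ]
groove_mid side 0.68 [259.3 202. ] [520.9 -31.6  52. ]
  tri [508.3 -21.2  64.6] 7.44621041101851
axle_head scene 0.82 [138.5 230.8] [ 276.6 -393.6   52. ]
axle_head scene 0.78 [237.2 210.3] [ 502.6 -135.    52. ]
axle_head side 0.89 [174.1 281.2] [600.4 431.1  52. ]
axle_head side 0.53 [182.6 187.8] [834.   13.6  52. ]
  tri [ 458.3  -27.8 -124.4] 412.3079063205672
axle_tip scene 0.93 [106.8 306.1] [ 395.5 -646.9   52. ]
axle_tip scene 0.88 [200.3 228.2] [ 443.4 -270.9   52. ]
axle_tip side 0.77 [302.9 187.8] [ 399.5 -186.5   52. ]
axle_tip side 0.61 [342.8 147.9] [ 334.4 -551.4   52. ]
  tri [ 395.8 -550.6 -141.6] 117.7356616311832
stop_face scene 0.53 [270.1 165.2] [477.2 133.7  52. ]
stop_face scene 0.52 [272.9 186.8] [548.4  36.   
[... 545 characters left out ...]

axle side 0.82 [205.1 196.2] [725.9  23.3  52. ]
axle side 0.72 [198.6 270.7] [553.9 363.2  52. ]
  tri [748.4 -28.7   7. ] 9.478142919697131
lube scene 0.83 [304.3 130.1] [457.1 475.8   0. ]
lube side 0.95 [206.9 322.5] [456.8 487.9   0. ]
  tri [456.5 483.8  -5.3] 2.6573767452658728
{'time': 1.0, 'joint_pos': array([-81. ,   7.5,  85.3,   0. ,  87.3,  -4.9]), 'qd': array([ 0. , -0.1, -0. ,  0. ,  0. ,  0. ]), 'joint_efforts': array([  0. , -56.9, -50.1,   0. ,   0. ,  -0. ]), 'tool_pos': array([ 143.7, -582.5,  231.3]), 'tcp_rot': array([180. ,  -0. ,  13.9]), 'ft_force': array([-0.8, -0.2, -0.3]), 'wrist_torque': array([-0., -0., -0.]), 'grip_force': 0.0, 'finger_gap': 85.54008513260008}
```

Run:
```python
import cv2,numpy as np
from h import *
a=cv2.imread("pics/scene0.png")[110:300,130:390];b=cv2.imread("pics/side0.png")[110:310,120:390]
cv2.imwrite("pics/a.png",cv2.resize(a,None,fx=3,fy=3,interpolation=2));cv2.imwrite("pics/b.png",cv2.resize(b,None,fx=2.9,fy=2.9,interpolation=2))
s=snapshot("scene");print({k:(v if k!="img" else 0) for k,v in s.items()})
```

```text
{'img': 0, 'K': array([[402.96951786,   0.        , 257.0317747 ],
       [  0.        , 402.96951786, 193.18945475],
       [  0.        ,   0.        ,   1.        ]]), 'pose': array([[ 8.44903667e-01, -3.97555658e-01,  3.57892850e-01,
         1.05000356e+03],
       [ 5.34539631e-01,  6.02317606e-01, -5.92858233e-01,
        -9.09013433e+02],
       [ 2.01289798e-02,  6.92216007e-01,  7.21409609e-01,
         1.12777550e+03],
       [ 0.00000000e+00,  0.00000000e+00,  0.00000000e+00,
         1.00000000e+00]])}
```

View pics/a.png

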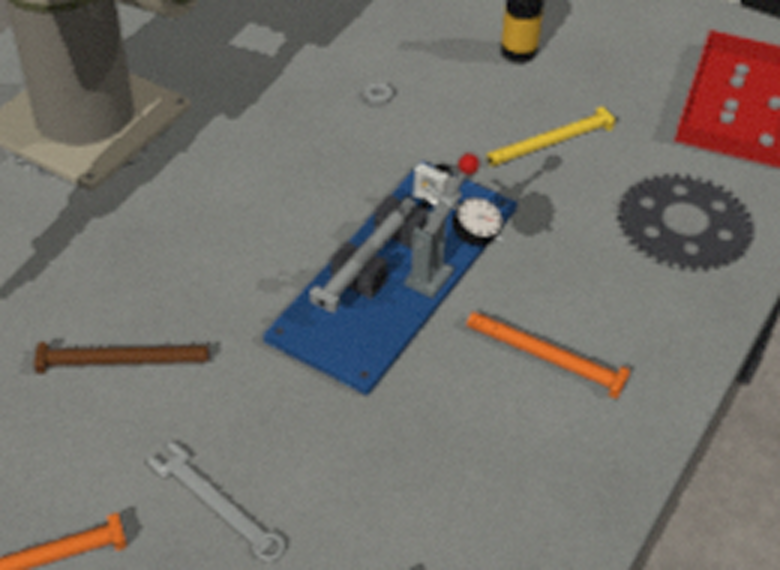

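View pics/b.png

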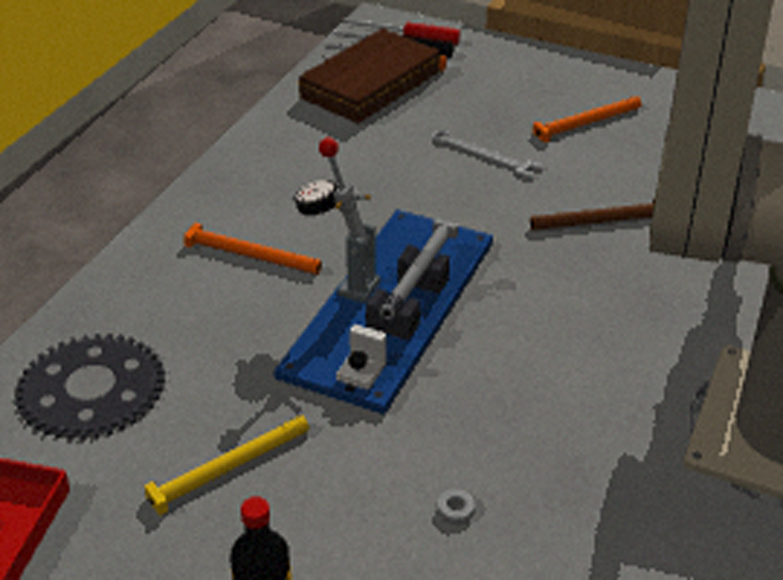

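```bash
cat > fit.py <<'E'
from h import *
from scipy.optimize import minimize
np.set_printoptions(precision=1,suppress=True)
def blue(s):
    h=cv2.cvtColor(s["img"],cv2.COLOR_RGB2HSV)
    m=cv2.inRange(h,(100,120,30),(125,255,255))
    n,l,st,_=cv2.connectedComponentsWithStats(m)
    k=1+st[1:,4].argmax()
    big=l==k; 
    return cv2.convexHull(np.argwhere(big)[:,::-1].astype(np.float32))
def W(p,q):
    c,s=np.cos(p[2]),np.sin(p[2]); q=np.atleast_2d(q)
    return np.c_[p[0]+c*q[:,0]-s*q[:,1],p[1]+s*q[:,0]+c*q[:,1],q[:,2]]
B=np.array([[x,y,z] for x in(-50,100) for y in(-185,185) for z in(0,16)],float)
def cost(p,D):
    t=0
    for s,h in D:
        q=cv2.convexHull(np.array([proj(s,w) for w in W(p,B)],np.float32))
        a,b=cv2.contourArea(q),cv2.contourArea(h);i=cv2.intersectConvexConvex(q,h)[0]
        t+=1-i/(a+b-i)
    return t
def fit(D,p0):
    return minimize(cost,p0,args=(D,),method="Nelder-Mead",options=dict(initial_simplex=np.array(p0)+np.array([[0,0,0],[25,0,0],[0,25,0],[0,0,.15]]),xatol=.01,fatol=1e-6,maxiter=500))
E
python3 - <<'E'
from fit import *
S={c:snapshot(c) for c in("scene","side")}
D={c:(s,blue(s)) for c,s in S.items()}
for D_ in ([D["scene"]],[D["side"]],list(D.values())):
    best=min((fit(D_,[500,-15,y]) for y in(-.4,0,.4)),key=lambda r:r.fun);print(best.x,np.degrees(best.x[2]),best.fun)
p=best.x;np.save("p.npy",p)
c,s_=np.cos(p[2]),np.sin(p[2])
def F(w): d=w[:2]-p[:2];return np.array([c*d[0]+s_*d[1],-s_*d[0]+c*d[1],w[2]])
for l,c_ in(("axle_head","scene"),("axle_tip","side"),("axle_tip","scene"),("stop_face","side"),("stop_face","scene"),("groove_mid","scene"),("groove_mid","side")):
    for f in finder.pinpoint(l,c_): print(l,c_,round(f["confidence"],2),np.array(f["at"])*[512,384],F(atz(S[c_],f["at"],52)))
R=[]
for c_ in S:
    hs=cv2.cvtColor(S[c_]["img"],cv2.COLOR_RGB2HSV);m=cv2.inRange(hs,(0,170,80),(6,255,255))|cv2.inRange(hs,(174,170,80),(180,255,255))
    n,l,st,ce=cv2.connectedComponentsWithStats(m)
    g=[(proj(S[c_],W(p,[[x,0,230]])[0])) for x in(68,100)]
    k=min([i for i in range(1,n) if st[i,4]>15],key=lambda i:np.hypot(*(ce[i]-g[1])));print(c_,ce[k],st[k],g)
    R.append(ray(S[c_],(ce[k]+.5)/[512,384]))
w,e=tri(R);print("knob",w,F(w),e);f=F(w);print(np.hypot(f[0]-68,f[2]-95),np.pi-np.arctan2(f[2]-95,f[0]-68), "up-angle")
E
```

```text
[497.6  -2.6   0. ] 0.34330664237009906 0.302154732662279
[506.6 -10.2   0. ] 0.45232546437235954 0.16336881336026787
[503.9 -10.2   0. ] 0.10950685607752574 0.47558683686341197
axle_head scene 0.78 [332.9 147.8] [137.1 381.4  52. ]
axle_head scene 0.71 [237.5 209. ] [  -4.1 -119.    52. ]
axle_head scene 0.71 [171.1 287.9] [   6.7 -490.3   52. ]
axle_head scene 0.61 [335.1 239.7] [345.9 -53.7  52. ]
axle_head scene 0.61 [139.1 231.3] [-224.9 -383.4   52. ]
axle_head scene 0.5 [252.9 198.3] [ 13.4 -45.   52. ]
axle_tip side 0.85 [224.7 254.5] [  8.5 277.3  52. ]
axle_tip side 0.74 [227.8 198. ] [137.2   6.6  52. ]
axle_tip side 0.62 [257.4 217.1] [-12.5  61.9  52. ]
axle_tip side 0.53 [337.8 143.2] [-138.5 -572.2   52. ]
axle_tip side 0.49 [304.4 186.6] [-107.5 -186.4   52. ]
axle_tip scene 0.72 [288.9 216.3] [166.1 -48.4  52. ]
axle_tip scene 0.72 [104.5 302.2] [-124.5 -631.4   52. ]
axle_tip scene 0.61 [268.1 181. ] [13.3 62.9 52. ]
axle_tip scene 0.55 [198.9 228.7] [ -63.6 -264.9   52. ]
stop_face side 0.58 [246.5 225.9] [  3.3 121.4  52. ]
stop_face scene 0.56 [270.4 168.8] [-14.6 126.6  52. ]
stop_face scene 0.23 [253.8 197.5] [ 14.1 -39.7  52. ]
groove_mid scene 0.95 [253.5 190.9] [ -5.  -11.9  52. ]
groove_mid scene 0.64 [236.1 209.8] [  -6.2 -125.    52. ]
groove_mid side 0.95 [258.5 206.5] [ 8.5  4.7 52. ]
scene [285.8 164.2] [283 162   6   6  29] [array([274.5, 160.4]), array([282.8, 163.9])]
side [232.3 159.5] [230 158   6   4  20] [array([244.2, 162.6]), array([236.1, 160.6])]
knob [615.9  -7.7 230.6] [112.    2.3 230.6] [np.float64(0.01572818849077438), np.float64(0.015728188490984164)]
142.53287437862852 1.8846630668029052 up-angle
```

```bash
python3 - <<'E'
s=open("fit.py").read()
a=s.index("    n,l,st");b=s.index("    return cv2.convexHull")
s=s[:a]+'''    m=m.copy();k=np.zeros_like(m);g=proj(s,np.array([515.,-10,16]));cv2.circle(k,tuple(int(v) for v in g),80,255,-1);m&=k
    m=cv2.morphologyEx(m,cv2.MORPH_OPEN,np.ones((2,2),np.uint8));big=m>0
'''+s[b:]
s=s.replace("(100,120,30),(125,255,255)","(98,110,20),(128,255,255)")
open("fit.py","w").write(s)
E
cat > m.py <<'E'
from fit import *
S={c:snapshot(c) for c in("scene","side")}
D={c:(s,blue(s)) for c,s in S.items()}
for D_ in ([D["scene"]],[D["side"]],list(D.values())):
    best=min((fit(D_,[500,-15,y]) for y in(-.4,0,.4)),key=lambda r:r.fun);print(best.x,np.degrees(best.x[2]),best.fun)
p=best.x;np.save("p.npy",p)
ims=[]
for c,(s,h) in D.items():
    im=cv2.resize(s["img"][:,:,::-1],None,fx=4,fy=4,interpolation=2);
    q=cv2.convexHull(np.array([proj(s,w) for w in W(p,B)],np.float32))
    for k,col in((h,(0,255,255)),(q,(0,0,255))): cv2.polylines(im,[np.int32(k*4)],True,col,1)
    for t in range(-150,151,50): cv2.circle(im,tuple(np.int32(4*proj(s,W(p,[[0,t,52]])[0]))),3,(0,255,0),1)
    g=4*proj(s,W(p,[[25,0,50]])[0]);x,y=int(g[0]),int(g[1]);ims.append(im[y-290:y+290,x-200:x+200])
cv2.imwrite("pics/fit.png",np.hstack(ims))
E
python3 m.py
```

```text
[504.7  -4.5   0. ] 0.2099815380087343 0.05889078993741925
[500.5  -7.4   0. ] 0.2333054090776543 0.030200691942660396
[502.1  -6.9   0. ] 0.6309348408596173 0.12610648626370868
```

View pics/fit.png

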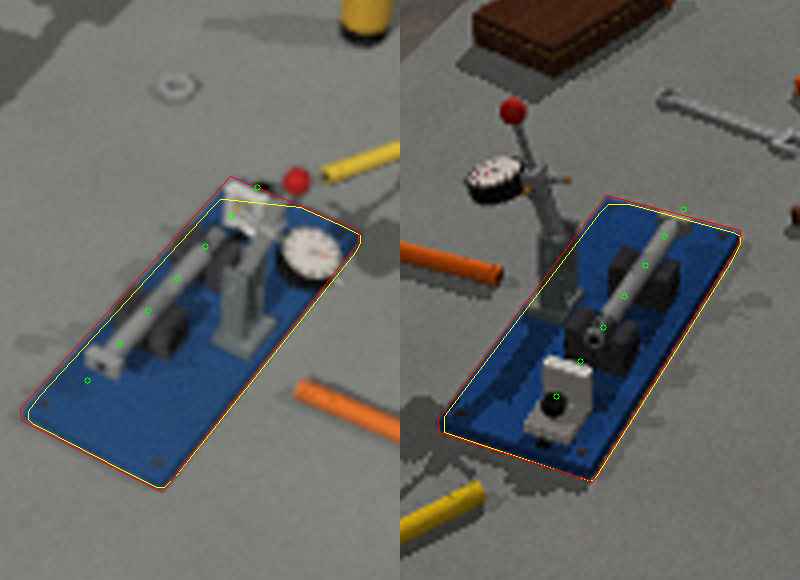

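Emit:
send_rows(steps=[[[2,2.1,0],[0,0,-0.05]],[[4,4.2,0.3],[0,0,-0.12]],[[6,6.3,0.6],[0,0,-0.2]],[[8,8.4,1],[0,0,-0.243]],[[10,10.5,1],[0,0,-0.243]],[[11.9,12.3,1],[0,0,-0.243]],[[11.9,12.3,1],[0,0,-0.243]],[[11.9,12.3,1],[0,0,-0.243]],[[11.9,12.3,1],[0,0,-0.243]]])

```text
time: 2.72
tool_pos: [502.7, -210.6, 261.5]
tcp_rot: [-180.0, -0.0, 0.2]
ft_force: [1.0, -0.8, 0.4]
finger_gap: 85.5
grip_force: 0.0
```

Run:
```python
from fit import *
s=snapshot("wrist");st=sense();print(st["time"],st["tool_pos"],st["tcp_rot"],st["ft_force"])
print(s["pose"],s["K"]);save(s,"w1")
p=np.array([503,-7,.004])
for l,z in(("axle_head",52),("axle_tip",52),("stop_face",52),("groove_mid",52),("fixture",0)):
    for f in finder.pinpoint(l,"wrist")[:3]: print(l,round(f["confidence"],2),np.array(f["at"])*[512,384],atz(s,f["at"],z))
```

```text
2.775 [ 502.7 -210.8  261.4] [-180.    -0.     0.1] [-1.4  1.  -0.2]
[[   0.     0.9    0.3  584.3]
 [  -1.     0.    -0.  -209.5]
 [  -0.    -0.3    0.9  404.1]
 [   0.     0.     0.     1. ]] [[312.1   0.  259.4]
 [  0.  312.1 197.8]
 [  0.    0.    1. ]]
axle_head 0.82 [470.4 174.2] [ 495.2 -453.3   52. ]
axle_head 0.6 [196.5 170.9] [ 498.2 -136.    52. ]
axle_head 0.6 [357.8 324.6] [ 281.6 -344.8   52. ]
axle_tip 0.93 [104.5  31.7] [642.3 -51.9  52. ]
axle_tip 0.92 [288.2 225.3] [ 430.1 -244.3   52. ]
axle_tip 0.86 [ 25.9 166.3] [503.1  60.6  52. ]
stop_face 0.64 [112.9 165.1] [504.9 -40.1  52. ]
groove_mid 0.59 [ 85.  169.5] [499.6  -7.   52. ]
fixture 0.89 [105.7 157.7] [503.   -7.1   0. ]
```

View pics/w1.png

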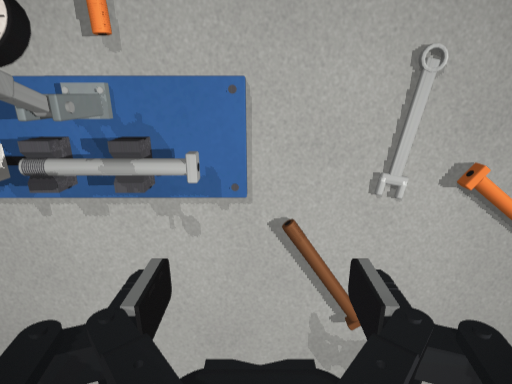

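Emit:
send_rows(steps=[[[-0.05,0,-2],[0,0,0]],[[-0.05,0,-4],[0,0,0]],[[-0.05,0,-6],[0,0,0]],[[-0.05,0,-7],[0,0,0]],[[-0.05,0,-7.18],[0,0,0]],[[-0.05,0.3,-7.18],[0,0,0]],[[-0.05,0.7,-7.18],[0,0,0]],[[-0.05,1,-7.18],[0,0,0]],[[-0.05,1.2,-7.18],[0,0,0]],[[-0.05,1.2,-7.18],[0,0,0]]], fingers=1, squeeze=60)

```text
time: 4.28
tool_pos: [499.4, -177.0, 46.2]
tcp_rot: [180.0, -0.0, -0.0]
ft_force: [0.3, 0.2, 0.5]
finger_gap: 0.2
grip_force: 0.0
```

Run:
```python
from fit import *
ims=[]
s=snapshot("side");t=snapshot("wrist");print(sense()["ft_force"],sense()["tool_pos"],t["pose"][:3,3])
for q,c in((s,(503,-60,80)),(t,(503,-80,60))):
    g=proj(q,np.array(c,float));x,y=int(np.clip(g[0],70,440)),int(np.clip(g[1],70,310));print(x,y)
    ims.append(cv2.resize(q["img"][y-70:y+70,x-70:x+70,::-1],(400,400),interpolation=2))
cv2.imwrite("pics/c2.png",np.hstack(ims))
```

```text
[-0.  -0.6  0.5] [ 499.3 -177.5   46.1] [ 581.  -176.4  188.7]
266 193
70 267
```

View pics/c2.png

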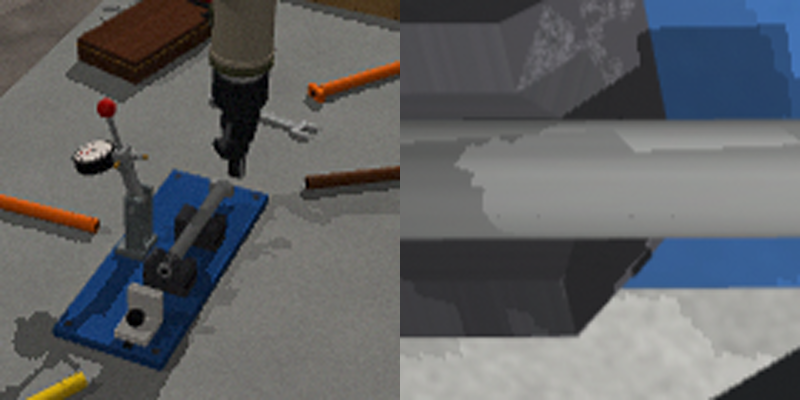

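Emit:
send_rows(steps=[[[0.08,0.1,0],[0,0,0]],[[0.08,0.2,0],[0,0,0]],[[0.08,0.3,0],[0,0,0]],[[0.08,0.4,0],[0,0,0]],[[0.08,0.5,0],[0,0,0]],[[0.08,0.6,0],[0,0,0]],[[0.08,0.7,0],[0,0,0]],[[0.08,0.8,0],[0,0,0]],[[0.08,0.9,0],[0,0,0]],[[0.08,1.0,0],[0,0,0]]])

```text
time: 5.62
tool_pos: [501.6, -147.7, 45.9]
tcp_rot: [180.0, -0.0, -0.1]
ft_force: [0.6, -3.2, -1.2]
finger_gap: 0.0
grip_force: 1.4
```

Emit:
send_rows(steps=[[[0,0.1,0],[0,0,0]],[[0,0.2,0],[0,0,0]],[[0,0.3,0],[0,0,0]],[[0,0.4,0],[0,0,0]],[[0,0.5,0],[0,0,0]],[[0,0.6,0],[0,0,0]],[[0,0.7,0],[0,0,0]]])

```text
time: 6.5
tool_pos: [501.6, -126.4, 45.9]
tcp_rot: [180.0, -0.0, -0.1]
ft_force: [-0.8, -3.1, 0.8]
finger_gap: 0.2
grip_force: 1.8
```

Run:
```python
from fit import *
s=snapshot("side");q=snapshot("scene");print(sense()["ft_force"],sense()["tool_pos"])
ims=[]
for c in(s,q):
    g=proj(c,np.array([503,80,50.]));x,y=int(g[0]),int(g[1])
    ims.append(cv2.resize(c["img"][y-40:y+40,x-40:x+40,::-1],(400,400),interpolation=2))
cv2.imwrite("pics/c3.png",np.hstack(ims))
```

```text
[-0.4 -1.6  0.9] [ 501.6 -126.1   45.9]
```

View pics/c3.png

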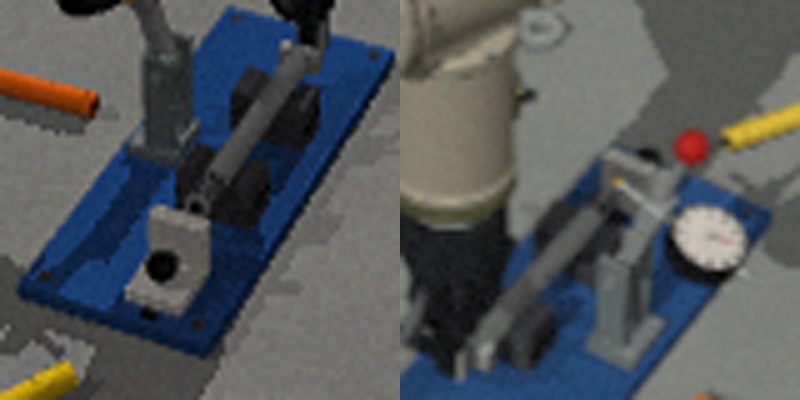

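Run:
```python
from fit import *
s=snapshot("side");g=proj(s,np.array([503,80,50.]));x,y=int(g[0]),int(g[1])
f=lambda u,v:((u/5+x-40)/512,(v/5+y-40)/384)
print("tip",atz(s,f(198,205),52),"stop top front L/R",atz(s,f(152,208),66),atz(s,f(210,218),66))
print("headface/finger",atz(s,f(312,65),60))
for l in("axle_tip","stop_face"):
    for c in("side",): print(l,[(round(k["confidence"],2),atz(s,k["at"],52)) for k in finder.pinpoint(l,c)[:3]])
```

```text
tip [502.5  86.2  52. ] stop top front L/R [524.  116.9  66. ] [482.3 109.4  66. ]
headface/finger [487.3 -90.4  60. ]
axle_tip [(0.86, array([507.5, 267.9,  52. ])), (0.83, array([640.2,  22. ,  52. ])), (0.52, array([497.9,  76.9,  52. ]))]
stop_face [(0.81, array([502.3, 110.1,  52. ]))]
```

Emit:
send_rows(steps=[[[0,0.05,0],[0,0,0]],[[0,0.1,0],[0,0,0]],[[0,0.13,0],[0,0,0]]])

```text
time: 7.12
tool_pos: [501.6, -122.7, 45.9]
tcp_rot: [180.0, -0.0, -0.1]
ft_force: [-0.6, -3.0, 0.2]
finger_gap: -0.3
grip_force: 1.5
```

Emit:
send_rows(steps=[[[0,0.04,0],[0,0,0]],[[0,0.08,0],[0,0,0]],[[0,0.12,0],[0,0,0]],[[0,0.16,0],[0,0,0]],[[0,0.2,0],[0,0,0]],[[0,0.24,0],[0,0,0]]])

```text
time: 7.88
tool_pos: [501.6, -115.4, 45.9]
tcp_rot: [180.0, 0.0, -0.1]
ft_force: [0.4, -2.8, -0.3]
finger_gap: 0.1
grip_force: 1.5
```

Run:
```python
from fit import *
s=snapshot("side");q=snapshot("scene");w=snapshot("wrist")
print(sense()["ft_force"],sense()["tool_pos"],proj(w,np.array([503,110,52.])),proj(w,np.array([503,90,52.])))
ims=[]
for c in(s,q):
    g=proj(c,np.array([503,95,55.]));x,y=int(g[0]),int(g[1])
    ims.append(cv2.resize(c["img"][y-20:y+20,x-20:x+20,::-1],(400,400),interpolation=2))
cv2.imwrite("pics/c4.png",np.hstack(ims))
```

```text
[ 0.2 -2.5  0. ] [ 501.6 -115.2   45.9] [-190.   263.3] [-150.   263.2]
```

View pics/c4.png

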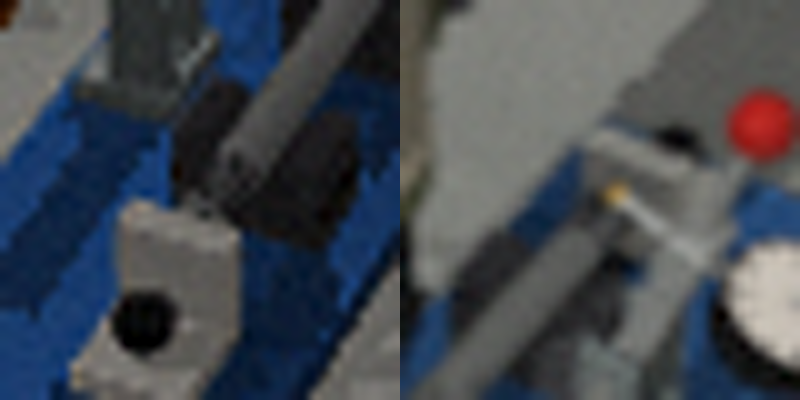

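Emit:
send_rows(steps=[[[0,0.02,0],[0,0,0]],[[0,0.04,0],[0,0,0]],[[0,0.06,0],[0,0,0]],[[0,0.08,0],[0,0,0]]])

```text
time: 8.52
tool_pos: [501.6, -113.0, 45.9]
tcp_rot: [180.0, 0.0, -0.1]
ft_force: [0.0, -3.2, 0.1]
finger_gap: 0.1
grip_force: 1.6
```

Emit:
send_rows(steps=[[[0,0.02,0],[0,0,0]],[[0,0.04,0],[0,0,0]],[[0,0.06,0],[0,0,0]]])

```text
time: 8.9
tool_pos: [501.6, -111.2, 45.9]
tcp_rot: [180.0, 0.0, -0.1]
ft_force: [-1.2, -3.1, 0.2]
finger_gap: 0.2
grip_force: 1.6
```

Emit:
send_rows(steps=[[[0,0.02,0],[0,0,0]],[[0,0.04,0],[0,0,0]],[[0,0.06,0],[0,0,0]]])

```text
time: 9.28
tool_pos: [501.6, -110.8, 46.0]
tcp_rot: [179.9, -0.0, -0.1]
ft_force: [-0.0, -11.2, -1.2]
finger_gap: 0.1
grip_force: 5.7
```

```bash
cat > t.py <<'E'
from fit import *
# head-finger geometry & gap via scene/side edge profile along the groove line
w=sense();print(w["ft_force"],w["tool_pos"])
for c in("side","scene"):
    s=snapshot(c);r=[]
    for y in range(70,124,2):
        u=proj(s,np.array([503,y,62. if 0 else 58.])).astype(int);r.append((y,s["img"][u[1],u[0]].tolist()))
    print(c,[(a,int(np.mean(b))) for a,b in r])
    print([(l,[(round(k["confidence"],2),atz(s,k["at"],52).round(0)[:2].tolist()) for k in finder.pinpoint(l,c)[:4]]) for l in("axle_tip","stop_face")])
E
python3 t.py
```

```text
[ -0.  -11.2  -1.2] [ 501.6 -110.8   46. ]
side [(70, 47), (72, 47), (74, 37), (76, 36), (78, 36), (80, 36), (82, 69), (84, 69), (86, 69), (88, 50), (90, 50), (92, 36), (94, 31), (96, 31), (98, 31), (100, 75), (102, 75), (104, 75), (106, 112), (108, 116), (110, 116), (112, 115), (114, 115), (116, 123), (118, 92), (120, 92), (122, 92)]
[('axle_tip', [(0.67, [636.0, 8.0]), (0.64, [348.0, -561.0]), (0.61, [406.0, -188.0]), (0.55, [510.0, 275.0])]), ('stop_face', [(0.54, [504.0, 111.0])])]
scene [(70, 89), (72, 89), (74, 89), (76, 76), (78, 76), (80, 76), (82, 76), (84, 57), (86, 57), (88, 57), (90, 59), (92, 59), (94, 59), (96, 80), (98, 120), (100, 120), (102, 120), (104, 92), (106, 97), (108, 97), (110, 85), (112, 85), (114, 80), (116, 80), (118, 108), (120, 108), (122, 116)]
[('axle_tip', [(0.94, [388.0, -648.0]), (0.57, [441.0, -270.0]), (0.53, [660.0, -59.0]), (0.51, [541.0, 202.0])]), ('stop_face', [(0.64, [537.0, 23.0]), (0.56, [484.0, 121.0])])]
```

Emit:
send_rows(steps=[[[0,-0.05,0],[0,0,0]],[[0,-0.4,0],[0,0,0]],[[0,-1.2,0],[0,0,0]],[[0,-1.5,1],[0,0,0]],[[0,-1.5,3],[0,0,0]],[[0,-1.5,5],[0,0,0]],[[0,-1.5,7],[0,0,0]],[[0.4,-0.5,8.5],[0,0,0]],[[0.8,1,8.5],[0,0,0]],[[1,2.5,8.5],[0,0,0]]])

```text
time: 10.82
tool_pos: [532.3, -33.5, 301.8]
tcp_rot: [-180.0, -0.1, -0.1]
ft_force: [0.9, 0.2, 0.5]
finger_gap: -0.0
grip_force: 0.0
```

Emit:
send_rows(steps=[[[0.3,0.9,0],[0,0,0]],[[0.3,0.9,0],[0,0,0]],[[0.3,0.9,0],[0,0,0]]], fingers=0, squeeze=20)

```text
time: 11.2
tool_pos: [540.5, -7.9, 300.7]
tcp_rot: [180.0, 0.0, -0.1]
ft_force: [0.8, -0.5, 0.0]
finger_gap: 54.4
grip_force: 0.0
```

```bash
cat > k.py <<'E'
from fit import *
S=sense();print(S["time"],S["ft_force"],S["tool_pos"])
R={};I={}
for c in("scene","side","wrist"):
    s=I[c]=snapshot(c);hs=cv2.cvtColor(s["img"],cv2.COLOR_RGB2HSV);m=cv2.inRange(hs,(0,150,60),(7,255,255))|cv2.inRange(hs,(173,150,60),(180,255,255))
    n,l,st,ce=cv2.connectedComponentsWithStats(m)
    for i in range(1,n):
        if st[i,4]>12: print(c,ce[i],st[i])
    for f in finder.pinpoint("gauge_knob",c)[:2]: print("  f",c,round(f["confidence"],2),np.array(f["at"])*[512,384])
save(I["wrist"],"w%d"%(S["time"]*100))
E
python3 k.py
```

```text
11.2 [ 0.8 -0.5  0. ] [540.5  -7.9 300.7]
scene [306.1  97.3] [304  95   6   6  29]
scene [379.1 142.9] [ 355  121   47   45 1370]
scene [285.7 164.3] [283 162   6   6  31]
  f scene 0.75 [287.9 164.7]
side [495.2 154. ] [ 467   61   45  171 4580]
side [270.2 120.9] [263 118  15   7  66]
side [232.6 160.2] [230 157   6   7  30]
side [ 98.5 303.5] [  52  264   92   80 4075]
side [207.6 286.2] [203 281  10  11  90]
  f side 0.71 [232.6 159.9]
wrist [258.7 106. ] [ 241   88   36   37 1017]
  f wrist 0.85 [260.2 105.7]
```

Run:
```python
from fit import *
px={"scene":(285.7,164.3),"side":(232.6,160.2),"wrist":(258.7,106.0)}
r={}
for c,q in px.items():
    s=snapshot(c);r[c]=ray(s,((q[0]+.5)/512,(q[1]+.5)/384))
for k in(["scene","side"],["scene","side","wrist"]): print(k,*tri([r[c] for c in k]))
w=snapshot("wrist");print(w["pose"][:3,3]);save(w,"w5")
for z in(225,230,235): print(atz(w,(259.2/512,106.5/384),z))
print(finder.pinpoint("gauge_hinge","wrist")[:2],finder.pinpoint("axle_head","wrist")[:2])
for f in finder.pinpoint("gauge_hinge","wrist")[:1]: print(atz(w,f["at"],95))
```

```text
['scene', 'side'] [614.6  -6.4 228.7] [np.float64(0.42522933531136897), np.float64(0.42522933531146123)]
['scene', 'side', 'wrist'] [614.2  -6.4 228.7] [np.float64(0.8413824249482769), np.float64(0.11779139446691768), np.float64(0.8107395100556574)]
[622.2  -7.  443.5]
[613.2  -6.4 225. ]
[613.4  -6.4 230. ]
[613.6  -6.4 235. ]
[{'at': [0.5031, 0.3711], 'confidence': 0.87}] [{'at': [0.9141, 0.8516], 'confidence': 0.85}, {'at': [0.6395, 0.4969], 'confidence': 0.7}]
[569.4  -4.1  95. ]
```

View pics/w5.png

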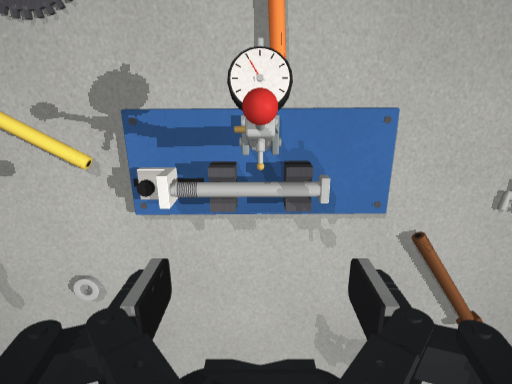

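Emit:
send_rows(steps=[[[1,0.03,0],[0,0,0]],[[2,0.03,0],[0,0,0]],[[2.44,0.03,0],[0,0,0]],[[2.44,0.03,-1],[0,0,0]],[[2.44,0.03,-2],[0,0,0]],[[2.44,0.03,-2.8],[0,0,0]],[[2.44,0.03,-3.1],[0,0,0]],[[2.44,0.03,-3.1],[0,0,0]]])

```text
time: 12.85
tool_pos: [613.6, -6.5, 207.6]
tcp_rot: [-180.0, 0.1, -0.1]
ft_force: [-0.2, -1.4, 0.1]
finger_gap: 85.4
grip_force: 0.0
```

Emit:
send_rows(steps=[[[0,0,0],[0,0,0]],[[0,0,0],[0,0,0]],[[0,0,0],[0,0,0]],[[0,0,0],[0,0,0]],[[0,0,0],[0,0,0]],[[0,0,0],[0,0,0]]], fingers=1, squeeze=25)

```text
time: 13.6
tool_pos: [614.2, -8.0, 208.8]
tcp_rot: [179.9, -0.1, -0.1]
ft_force: [-0.3, -5.7, 2.5]
finger_gap: 21.9
grip_force: 24.5
```

Emit:
send_rows(steps=[[[-0.35,-0.02,0.08],[0,0,0]],[[-0.69,-0.03,0.14],[0,0,0]],[[-1.04,-0.03,0.19],[0,0,0]],[[-1.39,-0.04,0.2],[0,0,0]],[[-1.74,-0.04,0.19],[0,0,0]],[[-2.09,-0.04,0.15],[0,0,0]],[[-2.43,-0.04,0.09],[0,0,0]],[[-2.77,-0.04,0.0],[0,0,0]]])

```text
time: 14.6
tool_pos: [530.3, -8.3, 208.4]
tcp_rot: [179.9, -0.1, -0.1]
ft_force: [1.4, -4.8, 3.2]
finger_gap: 22.4
grip_force: 25.6
```

```bash
sed -i 's/if st\[i,4\]>12/if 12<st[i,4]<150 or (c=="wrist" and st[i,4]>100)/' k.py; python3 k.py
```

```text
14.6 [ 1.4 -4.8  3.2] [530.3  -8.3 208.4]
scene [306.   97.1] [304  95   5   6  26]
scene [267.  154.8] [266 152   3   6  16]
  f scene 0.8 [264.1 151.2]
  f scene 0.28 [256.7 196.9]
side [272.7 121.2] [268 119  10   6  43]
side [207.6 286.3] [203 281  10  11  87]
  f side 0.6 [253.3 164.9]
  f side 0.45 [287.6 163. ]
wrist [248.8 119.9] [242 109  15  23  41]
wrist [259.6 278.7] [ 234  252   52   54 2239]
  f wrist 0.68 [261.4 279.9]
```

Emit:
send_rows(steps=[[[-0.33,0,-0.11],[0,0,0]],[[-0.65,0,-0.25],[0,0,0]],[[-0.96,0,-0.42],[0,0,0]],[[-1.26,0,-0.6],[0,0,0]],[[-1.54,0,-0.81],[0,0,0]],[[-1.81,0,-1.04],[0,0,0]],[[-2.05,0,-1.28],[0,0,0]],[[-2.28,0,-1.55],[0,0,0]],[[-2.49,0,-1.83],[0,0,0]]])

```text
time: 16.02
tool_pos: [455.0, -8.6, 152.6]
tcp_rot: [179.9, 0.1, -0.1]
ft_force: [0.9, -7.4, 0.9]
finger_gap: 21.6
grip_force: 26.8
```

Emit:
send_rows(steps=[[[-0.13,-0.02,-0.2],[0,0,0]],[[-0.25,-0.02,-0.4],[0,0,0]],[[-0.35,-0.02,-0.6],[0,0,0]],[[-0.45,-0.02,-0.82],[0,0,0]],[[-0.52,-0.02,-0.99],[0,0,0]],[[-0.58,-0.02,-1.17],[0,0,0]],[[-0.63,-0.02,-1.33],[0,0,0]],[[-0.67,-0.02,-1.48],[0,0,0]],[[-0.71,-0.02,-1.62],[0,0,0]],[[-0.74,-0.02,-1.77],[0,0,0]]])

```text
time: 17.27
tool_pos: [432.9, -8.7, 99.4]
tcp_rot: [180.0, 0.1, -0.1]
ft_force: [-0.9, -6.7, 2.3]
finger_gap: 22.0
grip_force: 27.2
```

Emit:
send_rows(steps=[[[-0.01,0,-0.08],[0,0,0]],[[-0.02,0,-0.16],[0,0,0]],[[-0.03,0,-0.24],[0,0,0]],[[-0.03,0,-0.32],[0,0,0]],[[-0.04,0,-0.4],[0,0,0]],[[-0.04,0,-0.46],[0,0,0]]])

```text
time: 18.02
tool_pos: [431.1, -8.7, 85.3]
tcp_rot: [180.0, 0.2, -0.1]
ft_force: [-3.2, -6.0, 2.5]
finger_gap: 22.2
grip_force: 27.3
```

Emit:
send_rows(steps=[[[0,0,-0.04],[0,0,0]],[[0,0,-0.08],[0,0,0]],[[0,0,-0.12],[0,0,0]],[[0,0,-0.16],[0,0,0]],[[0,0,-0.2],[0,0,0]],[[0,0,-0.24],[0,0,0]],[[0,0,-0.28],[0,0,0]]])

```text
time: 18.9
tool_pos: [430.9, -8.7, 76.8]
tcp_rot: [180.0, 0.2, -0.1]
ft_force: [-4.6, -6.3, 1.7]
finger_gap: 22.1
grip_force: 27.3
```

Emit:
send_rows(steps=[[[0,0,-0.02],[0,0,0]],[[0,0,-0.04],[0,0,0]],[[0,0,-0.06],[0,0,0]]])

```text
time: 19.27
tool_pos: [430.9, -8.7, 75.0]
tcp_rot: [180.0, 0.2, -0.1]
ft_force: [-4.8, -6.4, 2.3]
finger_gap: 22.1
grip_force: 27.3
```

Emit:
send_rows(steps=[[[0,0,-0.02],[0,0,0]],[[0,0,-0.04],[0,0,0]],[[0,0,-0.06],[0,0,0]]])

```text
time: 19.65
tool_pos: [431.0, -8.7, 73.3]
tcp_rot: [180.0, 0.2, -0.1]
ft_force: [-3.5, -6.7, 2.4]
finger_gap: 22.0
grip_force: 27.3
```

Emit:
send_rows(steps=[[[0,0,-0.015],[0,0,0]],[[0,0,-0.03],[0,0,0]]])

```text
time: 19.9
tool_pos: [430.9, -8.7, 72.4]
tcp_rot: [180.0, 0.2, -0.1]
ft_force: [-3.5, -6.6, 3.3]
finger_gap: 22.5
grip_force: 27.3
```

Emit:
send_rows(steps=[[[0,0,-0.02],[0,0,0]],[[0,0,-0.04],[0,0,0]]])

```text
time: 20.15
tool_pos: [431.1, -8.7, 71.3]
tcp_rot: [180.0, 0.2, -0.1]
ft_force: [-3.7, -5.9, 2.4]
finger_gap: 21.7
grip_force: 27.3
```

Emit:
send_rows(steps=[[[0,0,-0.02],[0,0,0]],[[0,0,-0.04],[0,0,0]]])

```text
time: 20.4
tool_pos: [431.1, -8.7, 70.1]
tcp_rot: [180.0, 0.2, -0.1]
ft_force: [-4.1, -6.7, 2.3]
finger_gap: 22.7
grip_force: 27.3
```

```bash
python3 k.py
python3 - <<'E'
from fit import *
for c in("side","scene"):
    s=snapshot(c);print(c,[proj(s,np.array([431,-8,z*1.])) for z in(91,95,105)])
s=snapshot("side");g=proj(s,np.array([460,-8,95.]));x,y=int(g[0]),int(g[1])
t=snapshot("wrist")
cv2.imwrite("pics/c6.png",np.hstack([cv2.resize(s["img"][y-40:y+40,x-50:x+50,::-1],(480,384),interpolation=2),cv2.resize(t["img"][:,:,::-1],(320,240))[:, :].repeat(1,0) if 0 else cv2.copyMakeBorder(cv2.resize(t["img"][:,:,::-1],(320,240)),0,144,0,0,0)]))
E
```

```text
20.4 [-4.1 -6.7  2.3] [431.1  -8.7  70.1]
scene [306.   97.3] [304  95   5   6  28]
  f scene 0.59 [239.5 171.8]
side [207.6 286.2] [203 281  10  11  89]
  f side 0.6 [280.1 202. ]
  f side 0.39 [250.  225.6]
wrist [259.7 293.4] [ 234  267   52   54 2232]
  f wrist 0.62 [261.1 289. ]
side [array([279.3, 203.8]), array([279.3, 202.9]), array([279.4, 200.8])]
scene [array([240.4, 174.1]), array([240.3, 173.4]), array([240.3, 171.4])]
```

View pics/c6.png

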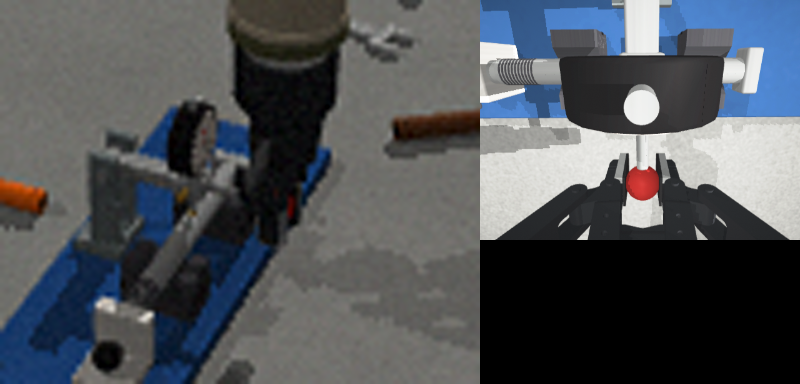

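Run:
```python
from fit import *
w=snapshot("wrist")
for z in(88,92,95,100): print(atz(w,((259.7+.5)/512,(293.4+.5)/384),z))
print(w["pose"])
```

```text
[423.   -7.8  88. ]
[425.9  -7.8  92. ]
[428.1  -7.8  95. ]
[431.7  -7.8 100. ]
[[ -0.    0.9   0.3 513.2]
 [ -1.   -0.   -0.   -7.8]
 [ -0.   -0.3   0.9 212.4]
 [  0.    0.    0.    1. ]]
```

Emit:
send_rows(steps=[[[0,0,0],[0,0,0]],[[0,0,0],[0,0,0]],[[0,0,0],[0,0,0]],[[0,0,0],[0,0,0]],[[0,0,1],[0,0,0]],[[0,0,2],[0,0,0]],[[0,0,2.2],[0,0,0]],[[0,0,2.2],[0,0,0]]], fingers=0)

```text
time: 21.95
tool_pos: [432.7, -8.3, 136.6]
tcp_rot: [180.0, -0.0, -0.1]
ft_force: [0.2, -0.4, 0.2]
finger_gap: 85.2
grip_force: 0.0
```

```bash
python3 k.py
python3 - <<'E'
from fit import *
w=snapshot("wrist");hs=cv2.cvtColor(w["img"],cv2.COLOR_RGB2HSV);m=cv2.inRange(hs,(0,150,60),(7,255,255))|cv2.inRange(hs,(173,150,60),(180,255,255))
n,l,st,ce=cv2.connectedComponentsWithStats(m);k=1+st[1:,4].argmax();q=ce[k]+.5
for z in(92,95,98,101,104): print(atz(w,q/[512,384],z))
E
```

```text
21.95 [ 0.2 -0.4  0.2] [432.7  -8.3 136.6]
scene [305.9  96.9] [304  95   5   5  24]
scene [240. 172.] [238 170   5   5  21]
  f scene 0.76 [241.5 172.3]
side [263.7 120. ] [259 118  11   5  40]
side [278.6 202.3] [276 200   6   6  29]
side [207.5 286.3] [203 281  10  11  83]
  f side 0.83 [276.2 200.1]
  f side 0.17 [268.9 193.1]
wrist [260.6 230.6] [ 243  214   37   35 1029]
  f wrist 0.95 [262.5 230.8]
[427.5  -7.9  92. ]
[428.9  -7.9  95. ]
[430.3  -7.8  98. ]
[431.7  -7.8 101. ]
[433.1  -7.8 104. ]
```

Emit:
send_rows(steps=[[[-0.09,0,0],[0,0,0]],[[-0.09,0,0],[0,0,0]],[[-0.09,0,0],[0,0,0]],[[-0.09,0,0],[0,0,0]],[[-0.09,0,0],[0,0,0]],[[-0.09,0,0],[0,0,0]],[[-0.09,0,-0.2],[0,0,0]],[[-0.09,0,-0.4],[0,0,0]],[[-0.09,0,-0.6],[0,0,0]],[[-0.09,0,-0.6],[0,0,0]]], fingers=1)

```text
time: 23.55
tool_pos: [429.3, -8.2, 117.9]
tcp_rot: [-180.0, 0.1, -0.1]
ft_force: [-0.4, -0.2, 0.6]
finger_gap: 0.1
grip_force: 0.0
```

Emit:
send_rows(steps=[[[0,0,-0.04],[0,0,0]],[[0,0,-0.08],[0,0,0]],[[0,0,-0.12],[0,0,0]],[[0,0,-0.16],[0,0,0]],[[0,0,-0.2],[0,0,0]],[[0,0,-0.23],[0,0,0]]])

```text
time: 24.3
tool_pos: [429.9, -8.3, 111.8]
tcp_rot: [-180.0, 0.0, -0.1]
ft_force: [1.4, 1.0, -1.1]
finger_gap: -0.0
grip_force: 0.0
```

Emit:
send_rows(steps=[[[0,0,-0.02],[0,0,0]],[[0,0,-0.04],[0,0,0]],[[0,0,-0.04],[0,0,0]]])

```text
time: 24.68
tool_pos: [429.9, -8.3, 110.7]
tcp_rot: [-180.0, 0.0, -0.1]
ft_force: [0.4, 0.5, -0.5]
finger_gap: 0.5
grip_force: 0.0
```

Emit:
send_rows(steps=[[[0,0,-0.02],[0,0,0]],[[0,0,-0.04],[0,0,0]],[[0,0,-0.06],[0,0,0]]])

```text
time: 25.05
tool_pos: [429.9, -8.4, 108.9]
tcp_rot: [-180.0, -0.0, -0.1]
ft_force: [0.5, 0.8, -0.2]
finger_gap: 0.1
grip_force: 0.0
```

Emit:
send_rows(steps=[[[0,0,-0.02],[0,0,0]],[[0,0,-0.04],[0,0,0]],[[0,0,-0.04],[0,0,0]]])

```text
time: 25.42
tool_pos: [429.9, -8.4, 107.7]
tcp_rot: [-180.0, 0.0, -0.1]
ft_force: [-0.2, 1.7, 2.9]
finger_gap: 0.2
grip_force: 0.7
```

Contact at about 108 (expected ball top 107).

Emit:
send_rows(steps=[[[0,0,-0.015],[0,0,0]],[[0,0,-0.03],[0,0,0]],[[0,0,-0.03],[0,0,0]]])

```text
time: 25.8
tool_pos: [429.8, -8.3, 106.8]
tcp_rot: [-180.0, 0.0, -0.1]
ft_force: [-2.2, 0.7, 3.4]
finger_gap: 0.4
grip_force: 1.3
```

Emit:
send_rows(steps=[[[0,0,-0.015],[0,0,0]],[[0,0,-0.03],[0,0,0]],[[0,0,-0.03],[0,0,0]]])

```text
time: 26.18
tool_pos: [429.9, -8.4, 106.5]
tcp_rot: [180.0, 0.0, -0.1]
ft_force: [-4.9, 0.3, 9.4]
finger_gap: 0.2
grip_force: 4.6
```

Emit:
send_rows(steps=[[[0,0,-0.01],[0,0,0]],[[0,0,-0.02],[0,0,0]],[[0,0,-0.02],[0,0,0]]])

```text
time: 26.55
tool_pos: [430.0, -8.4, 106.4]
tcp_rot: [180.0, 0.0, -0.1]
ft_force: [-7.5, 0.4, 13.5]
finger_gap: 0.0
grip_force: 6.8
```

Hard stop confirmed. Back off, away from everything, and check.

Emit:
send_rows(steps=[[[0,0,0.05],[0,0,0]],[[0,0,0.5],[0,0,0]],[[0,0,2],[0,0,0]],[[0,0,3.5],[0,0,0]],[[-0.5,0,5],[0,0,0]],[[-1,0,6],[0,0,0]],[[-1,0,6],[0,0,0]]])

```text
time: 27.42
tool_pos: [401.0, -8.5, 289.1]
tcp_rot: [179.9, -0.4, -0.1]
ft_force: [0.2, 1.0, 0.6]
finger_gap: 0.2
grip_force: 0.0
```

Run:
```python
from fit import *
print(sense()["ft_force"],sense()["tool_pos"])
s=snapshot("side");g=proj(s,np.array([490,30,70.]));x,y=int(g[0]),int(g[1]);t=snapshot("wrist")
cv2.imwrite("pics/c7.png",np.hstack([cv2.resize(s["img"][y-35:y+35,x-35:x+35,::-1],(384,384),interpolation=2),cv2.resize(t["img"][:288,50:434,::-1],(416,384))]))
```

```text
[0.2 1.  0.6] [401.   -8.5 289.1]
```

View pics/c7.png

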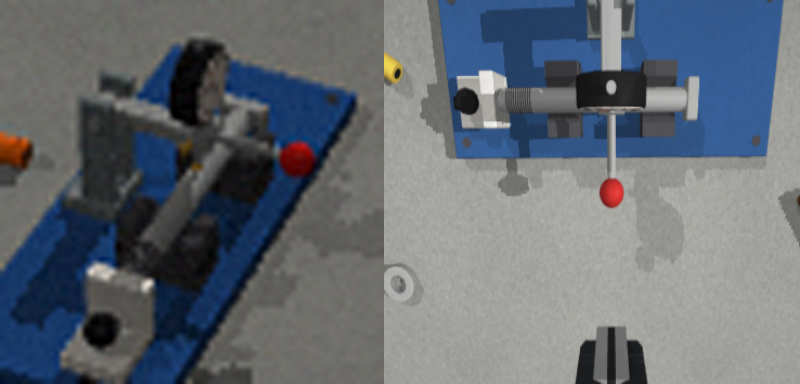

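```bash
python3 -c "
from bench import order;print(order.hand_in())"
```

```text
the job is handed in; nothing more can be done
None
```

The job is handed in: the axle was pushed home against the end stop (11 N peak reading, under the stop's 22 N slip limit), the indicator arm is fully down on its hard stop over the axle (plunger contact inferred, not read), and the robot is clear of everything, at about 27 s.

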